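# Take the tube bulb out of its keeper rack and pack it

## Robot

A 6-joint arm with a two-finger parallel gripper is mounted at the origin on the work surface. World frame = base frame: x ahead of the robot, y to its left, z up, the work surface at z = 0. Lengths are in m, angles in rad, forces in N, time in s.
With the tool pointing down it reaches from about 0.35 to 0.85 m from the base axis. Payload 8.1 kg.
Tool frame: the origin (TCP) lies on the centre line of the jaws, within the pads' length; the fingertips stand 11 mm ahead of it and the grasp point (between the pads) lies 8 mm behind it; z points along the fingers, y is the direction in which the jaws open and shut (so a half turn about z gives the same grasp; the last joint's range is limited). The gripper opens to 85 mm and grips with 20 to 120 N. Pads are 22 mm wide; open, the fingers measure 114 mm over their backs; the gripper's body (76 mm by 85 mm) begins 54 mm behind the grasp point. The pads swing forward as they close: fully open they stand 13 mm farther back than shut.
Start: joints at [-1.303, 0.13, 1.488, -0, 1.523, -0.085], TCP at [0.207, -0.563, 0.242] pointing down, gripper open.
Joint ranges: [-2.96, 2.96], [-0.89, 2.26], [0.02, 2.5], [-1.34, 4.48], [0, 2.73], [-2.66, 2.66]. Speed limits (rad/s): [2.39, 2.39, 2.79, 3.14, 3.14, 3.14].

## Interface

Orientations are given as a 3x3 rotation matrix whose columns are the frame's x, y, z axes.
In Python, from cell import * gives the robot as it stands. The module is installed in compiled form; this text tells all that it offers.
- The arm moves only by the shell command python3 -m jog 'ROWS' [FORCE]. ROWS is JSON, a list that holds one entry, the list of rows, each a list of 7 numbers: the shift along the tool's x, y, z in cm, then the turn, a rotation vector about the tool's x, y, z in rad, then the opening in per cent of the stroke, from 0 (shut) to 100 (fully open). In form: [[[x, y, z, wx, wy, wz, gripper], ...]]. A call has 1 to 8 rows; each row shifts and turns the commanded pose from where the row before left it, along the tool's axes as they then stand; what a row does not reach is not made up. A row lasts 1/8 s, in which the tool goes at most 62.5 mm and 10.7 degrees, less where a joint would pass 70% of its speed; a pose out of reach is approached as far as the arm can. A call with a gripper value outside its range is refused whole. The fingers move at their own pace and stop on an object; FORCE is the grip in N (left out, the last holds). Time passes only in rows, so rows that do not move let the fingers close. It gives the time, the measured TCP pose, the force and the opening at its end, in the units of the state.
- state(): the state, without advancing time (a new reading comes with each control period).
- get_image(name): name is "side" or "top" or "wrist"; returns a dict with "image" (400x640x3 uint8, red, green, blue), "z_map" (400x640 float32, m along the optical axis (not along the pixel's ray), 0 where there is no reading), "intrinsics" (3x3 intrinsics, pixels), "k1" (the pictures are not rectified: a ray, as slopes to the right and down, at radius r is drawn at 1 + k1 r^2 times it, then the intrinsics apply), "pose" (4x4, takes a point from camera to world coordinates). Camera axes: x right, y up, looking along -z (the intrinsics and any distortion apply to the point x, -y, -z); pixel columns grow to the right and rows downward; lengths in m; the calibration is good to about 2 mm. A picture is of the moment at which its call begins.
- sign_off(): hands the job in, once; it reports no verdict.
The state is a dict: "clock": time; "joint_pos": joint angles; "joint_vel": joint speeds; "joint_torque": joint torques, N m; "eef_pos": TCP position; "tcp_rot": TCP orientation; "force": force on the tool from outside, world axes, zero at the start; "moment": the same for the moment, N m; "opening": finger opening in m.
Only numpy, scipy, OpenCV 4.12 (cv2) and the standard library are available. Lean on these libraries where they do the work, as an engineer would, in place of code of your own. Each camera call takes 0.05 s, during which the arm holds its last target. There are 200 camera calls.

## Task

Pull the red keeper knob fully out, then lift the brass-cap end of the amber tube bulb over the rack's lip, draw the bulb out endwise from under the clear hood, and lay it lengthwise, centred, in the two green V saddles of the packing tray; set it down, do not let it fall. Then push the red knob fully home again, leaving the other things on the table where they are.

Things in the scene. Friction and masses are not known exactly. Their poses are not given: they have to be found in the camera images.
- rack: Keeper rack, fixed, on a grey painted plaque 240 x 125 x 6 mm. Origin: centre of its underside; x along the bulb, from the brass lip (-x end) to the hood (+x end); y towards the red knob. Bulb lies on blocks of top z 25. At x -62 to 35 it is open to fingers (only a 20 mm wide spine beneath): grip about x -5. Cheeks beside the cap: y +-17 to 25, z 31.
- rack_lip (a point): Middle of the top edge of the brass lip across the rack's -x end: rack x -104 to -97, y -25 to 25, top z 43, 18 mm above the blocks that the bulb lies on. The bulb's cap end must be tilted up over it: about 0.16 rad about the bulb's round end is right.
- rack_hood (a point): Middle of the lower edge of the clear hood's mouth, at rack x 35, z 65 (10 mm over the bulb). The hood covers rack x 35 to 104, inner width 38, outer 50, top z 69, with a wall behind the bulb at x 97. The bulb cannot be lifted level: once tilted, draw it along its own axis towards -x by 70 mm or more to free it.
- rack_post (a point): Top of the black keeper post: rack x -80 (16 mm wide), y 50 to 58, z 72. The keeper pin slides through it.
- keeper (a joint): Keeper slide, m: 0 = home (a steel pin 8 mm thick lies across, 5 mm above the brass cap, and stops it from rising), 0.060 = fully out (the pin's tip then at rack y 42, clear of the bulb and of fingers beside it). Grows as the knob is pulled along the rack's +y. About 4 N of friction; stays where it is left.
- keeper_grip (a point): Centre of the red knob, a barrel 26 mm in diameter and 26 mm long along the rack's y, 62 mm above the table (home: rack x -80, y 73; it moves with the slide). Pinch it from above across the rack's x; push it home either so or on its outer end.
- tube_center (a point): Centre of the tube bulb, on its axis, half-way along; z 40 at the start. 184 mm long along its x: amber glass 30 mm in diameter from x -65 to a round end at +92 (rounding centred at x 77); brass cap 26 mm in diameter from x -92 to -65. About 80 g. It lies along the rack's x, cap at the lip; may be rolled about its x.
- tube_cap (a point): Middle of the end face of the bulb's brass cap (x -92 from its centre).
- tray: Plywood tray, fixed, 240 x 140, walls 18 high. Origin: centre of its underside; x along its length. Two green V saddles at x -58 and 58, 16 thick, symmetric about y = 0, arms rising 40 degrees from z 20 at the middle to 49 at y +-35. A bulb in both lies along x over y = 0, axis 40 mm up, either way round, centred within about 20 mm.
- jar: Bystander, loose, to be left alone: lidded jar of fittings, 70 mm across, 85 mm tall; origin on its underside or middle.
- elbow: Bystander, loose, to be left alone: black iron pipe elbow, two arms of about 47 mm, 40 mm tall; origin on its underside or middle.
- screwdriver: Bystander, loose, to be left alone: orange-handled screwdriver lying down; origin on its underside or middle.
- wrench: Bystander, loose, to be left alone: steel wrench lying down; origin on its underside or middle.
- mug: Bystander, loose, to be left alone: blue mug, 80 mm across, 90 mm tall; origin on its underside or middle.
Mind the look-alikes: they are no part of the job. Of the things shaped like the part that bears tube_center, the amber glass one is meant.

How it is judged:
By the outcome, as a careful person would: the job done as asked, in the order asked, and still so for the second after the job is handed in, with the robot touching nothing.
It also fails if it takes over 61 s, if anything falls off the work surface, if the arm or the gripper's body presses on something with over 40 N, if the wrist force passes 120 N, or if a joint passes its speed limit or range.

## Working session

There is one attempt and no reset: what is moved stays moved. The work goes in short steps, Python scripts to look and compute and a shell command to move; the robot and the scene stay as the last step left them, time stands still between calls to the robot, and variables do not carry over. Pictures are saved under pics/ and viewed, about 8 in all and at most 12, crops included, and the job is handed in when it is done.

```bash
mkdir -p pics
cat > h.py <<'E'
import numpy as np, cv2
from cell import *
def grab(n):
    d=get_image(n); np.savez('pics/%s.npz'%n,**d); return d
def px2w(d,u,v,z=None):
    K=d['intrinsics'];k=float(d['k1']); u=np.asarray(u,float);v=np.asarray(v,float)
    a=(u-K[0,2])/K[0,0]; b=(v-K[1,2])/K[1,1]
    rd=np.hypot(a,b); r=rd.copy()
    for _ in range(20): r=rd/(1+k*r*r)
    s=np.where(rd>0,r/np.maximum(rd,1e-9),1); a=a*s;b=b*s
    ray=np.stack([a,-b,-np.ones_like(a)],-1)@d['pose'][:3,:3].T; o=d['pose'][:3,3]
    if z is None:
        t=d['z_map'][np.asarray(v,int),np.asarray(u,int)]
    else: t=(z-o[2])/ray[...,2]
    return o+ray*np.asarray(t)[...,None]
def w2px(d,p):
    P=(np.asarray(p,float)-d['pose'][:3,3])@d['pose'][:3,:3]
    a=P[...,0]/-P[...,2];b=-P[...,1]/-P[...,2];f=1+float(d['k1'])*(a*a+b*b);K=d['intrinsics']
    return np.stack([K[0,0]*a*f+K[0,2],K[1,1]*b*f+K[1,2]],-1)
E
python3 - <<'E'
from h import *
for n in ['top','side']:
    d=grab(n); cv2.imwrite('pics/%s0.png'%n,d['image'][...,::-1]); print(n,d['pose'].round(3).tolist(),d['k1'],d['intrinsics'].tolist())
print(state())
E
```

```text
top [[-0.021, 0.981, -0.193, 0.296], [-1.0, -0.019, 0.013, 0.071], [0.009, 0.193, 0.981, 1.099], [0.0, 0.0, 0.0, 1.0]] -0.04470528107225426 [[417.4296223099367, 0.0, 326.9685706776216], [0.0, 417.4296223099367, 200.37647963241903], [0.0, 0.0, 1.0]]
side [[-0.981, 0.143, -0.128, 0.34], [-0.191, -0.698, 0.69, 0.848], [0.009, 0.702, 0.713, 0.903], [0.0, 0.0, 0.0, 1.0]] -0.10909432789737263 [[464.36103329711113, 0.0, 315.385557990932], [0.0, 464.36103329711113, 198.36024086455697], [0.0, 0.0, 1.0]]
{'clock': 0.1, 'joint_pos': array([-1.30340058e+00,  1.31119353e-01,  1.48921716e+00,  5.05207171e-06,
        1.52301990e+00, -8.53881059e-02]), 'joint_vel': array([-0.00108766, -0.00241855, -0.00101196,  0.00022778, -0.00046036,
       -0.00021185]), 'joint_torque': array([ 1.34579084e-03, -5.70950031e+01, -5.01942551e+01, -1.65401157e-04,
        8.15635838e-03,  1.11053430e-05]), 'eef_pos': array([ 0.20720228, -0.5625488 ,  0.2413035 ]), 'tcp_rot': array([[ 9.38414619e-01,  3.45510911e-01, -4.61155795e-04],
       [ 3.45511184e-01, -9.38413088e-01,  1.70241693e-03],
       [ 1.55448990e-04, -1.75690742e-03, -9.99998445e-01]]), 'force': array([ 0.07783687, -0.06001427,  0.45515547]), 'moment': array([-0.03270575, -0.00052953, -0.02048982]), 'opening': 0.08486288252723106}
```

View pics/top0.png

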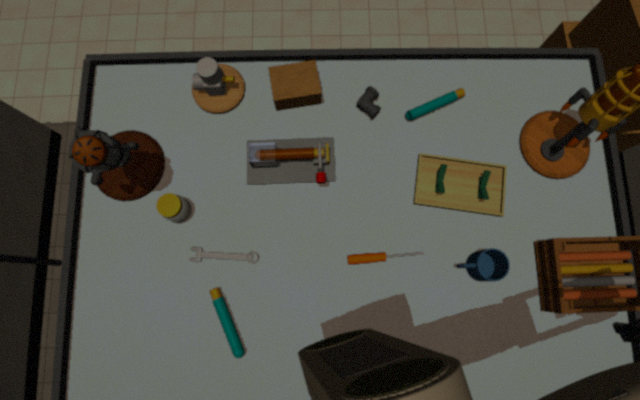

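View pics/side0.png

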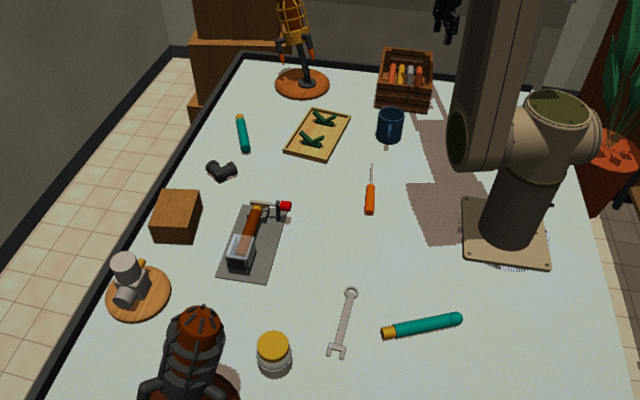

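The top view shows the amber tube in the rack at about (290,155), with its brass cap at (321,153) and the red knob at (321,177). The tray is at (460,185). Things that could be mistaken for the tube are the teal tubes at (435,104) and (227,322), the orange screwdriver at (366,258), and the lamps at (87,149) and (615,95). I choose the amber glass tube in the rack.

Run:
```python
from h import *
d={n:dict(np.load('pics/%s.npz'%n)) for n in ['top','side']}
t=d['top'];im=t['image'];hsv=cv2.cvtColor(im,cv2.COLOR_RGB2HSV)
def comp(m,roi):
    x0,y0,x1,y1=roi;M=np.zeros(m.shape,np.uint8);M[y0:y1,x0:x1]=m[y0:y1,x0:x1]
    n,l,s,c=cv2.connectedComponentsWithStats(M); i=1+np.argmax(s[1:,4]); return (l==i)
H,S,V=[hsv[...,i].astype(int) for i in range(3)]
R=im.astype(int)
# plaque
for name,m,roi,z in [('plaque',(S<60)&(V<150),(235,130,345,195),.006),('plaque2',(V<165),(235,130,345,195),.006),('tray',(S>60)&(H<35),(400,140,520,225),.018),('knob',((H<6)|(H>174))&(S>150),(305,165,335,190),.062),('amber',(S>130)&(H<20)&(H>6),(250,140,330,166),.04),('saddle1',(H>40)&(H<90)&(S>80),(430,155,452,205),.04),('saddle2',(H>40)&(H<90)&(S>80),(470,155,496,210),.04)]:
    c=comp(m,roi).astype(np.uint8); k=cv2.findContours(c,0,2)[0]; k=max(k,key=len)
    r=cv2.minAreaRect(k); b=cv2.boxPoints(r); w=px2w(t,b[:,0],b[:,1],z)
    ww=w.mean(0); e1=w[1]-w[0]; e2=w[2]-w[1]
    print(name,c.sum(),np.round(b,1).tolist(),'ctr',ww.round(4),'e',np.linalg.norm(e1).round(3),np.degrees(np.arctan2(e1[1],e1[0])).round(1),np.linalg.norm(e2).round(3),np.degrees(np.arctan2(e2[1],e2[0])).round(1))
a=cv2.resize(im[125:225,235:515],None,fx=2.8,fy=2.8,interpolation=2)
s=d['side']['image'];b=cv2.resize(s[185:290,205:305],None,fx=2.8,fy=2.8,interpolation=2); b=cv2.copyMakeBorder(b,0,0,0,784-b.shape[1],0)
cv2.imwrite('pics/c1.png',np.vstack([a,b])[...,::-1])
```

```text
plaque 6105 [[235.0, 194.0], [235.0, 130.0], [344.0, 130.0], [344.0, 194.0]] ctr [0.6208 0.1565 0.006 ] e 0.181 1.4 0.301 -91.1
plaque2 7150 [[235.0, 194.0], [235.0, 130.0], [344.0, 130.0], [344.0, 194.0]] ctr [0.6208 0.1565 0.006 ] e 0.181 1.4 0.301 -91.1
tray 4188 [[411.70001220703125, 203.1999969482422], [418.8999938964844, 152.39999389648438], [510.1000061035156, 165.39999389648438], [502.79998779296875, 216.3000030517578]] ctr [ 0.5466 -0.3034  0.018 ] e 0.143 -11.5 0.251 -99.3
knob 98 [[316.0, 182.0], [316.0, 171.0], [325.0, 171.0], [325.0, 182.0]] ctr [0.5627 0.0728 0.062 ] e 0.029 -0.9 0.023 -91.1
amber 574 [[258.8999938964844, 149.3000030517578], [317.0, 147.10000610351562], [317.3999938964844, 158.6999969482422], [259.29998779296875, 160.8000030517578]] ctr [0.6315 0.1573 0.04  ] e 0.154 -88.9 0.032 -178.9
saddle1 184 [[435.0, 191.39999389648438], [438.1000061035156, 164.1999969482422], [446.1000061035156, 165.10000610351562], [443.0, 192.3000030517578]] ctr [ 0.5582 -0.2425  0.04  ] e 0.075 -10.6 0.021 -97.7
saddle2 199 [[477.8999938964844, 197.6999969482422], [480.1000061035156, 170.39999389648438], [489.20001220703125, 171.1999969482422], [487.0, 198.39999389648438]] ctr [ 0.5396 -0.3556  0.04  ] e 0.074 -10.0 0.024 -95.8
```

View pics/c1.png

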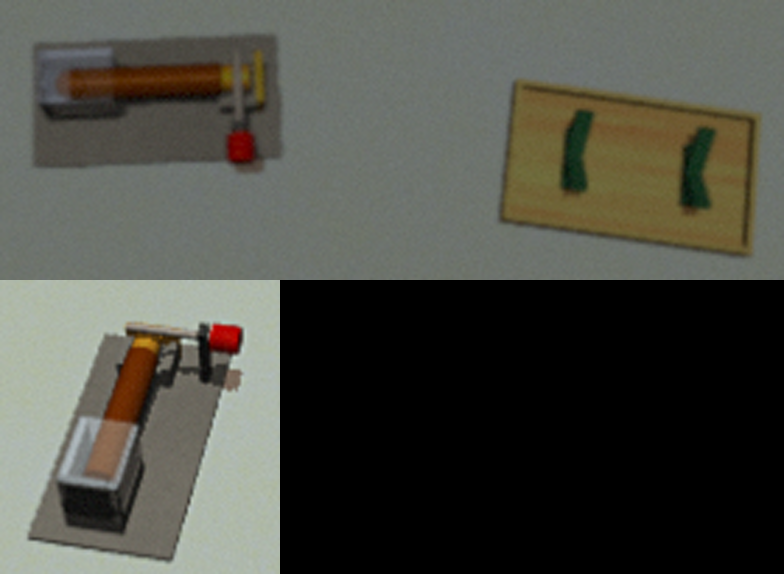

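The crop confirms the amber tube with the brass cap at the lip end (right), lying under the pin. The rack x axis points along world +y, and the knob is on world −x. Next I compute the frames and the first move.

```bash
cat >> h.py <<'E'
from scipy.spatial.transform import Rotation as Ro
def go(p,R=None,s=None):
    s=s or state();R0=s['tcp_rot'];d=R0.T@(np.asarray(p)-s['eef_pos'])*100
    w=Ro.from_matrix(R0.T@R).as_rotvec() if R is not None else 0
    print('delta cm',d.round(2),'w',np.round(w,4)); return d,w
def down(yax):  # tool down with jaws along yax (angle, rad)
    y=np.array([np.cos(yax),np.sin(yax),0]);z=np.array([0,0,-1.]);return np.stack([np.cross(y,z),y,z],1)
E
python3 - <<'E'
from h import *
t=dict(np.load('pics/top.npz'))
for c,z in [([(35,43),(276,35),(281,157),(34,166)],.006),([(517,80),(760,116),(747,255),(500,221)],.018)]:
    c=np.array(c)/2.8+[235,125]-.3; w=px2w(t,c[:,0],c[:,1],z)
    print(w.round(4).tolist(),w.mean(0).round(4)); 
    for a,b in [(1,0),(2,3),(0,3),(1,2)]:
        e=w[b]-w[a];print(np.linalg.norm(e).round(3),np.degrees(np.arctan2(e[1],e[0])).round(2))
s=state(); go([.563,.073,.2],down(np.radians(-88.9)))
E
```

```text
[[0.6842, 0.2726, 0.006], [0.688, 0.0358, 0.006], [0.5645, 0.0339, 0.006], [0.5601, 0.2714, 0.006]] [0.6242 0.1534 0.006 ]
0.237 90.93
0.237 91.07
0.124 -179.42
0.124 -179.12
[[0.6342, -0.1962, 0.018], [0.5943, -0.4317, 0.018], [0.4584, -0.4048, 0.018], [0.4956, -0.1711, 0.018]] [ 0.5456 -0.301   0.018 ]
0.239 80.4
0.237 80.94
0.141 169.72
0.139 168.79
delta cm [ 55.35 -47.34   4.22] w [-1.800e-03  1.000e-04  3.336e-01]
```

```bash
python3 -m jog '[[[3.9,-3.4,0.3,0,0,0,100],[3.9,-3.4,0.3,0,0,0,100],[3.9,-3.4,0.3,0,0,0,100],[3.9,-3.4,0.3,0,0,0,100],[3.9,-3.4,0.3,0,0,0,100],[3.9,-3.4,0.3,0,0,0,100],[3.9,-3.4,0.3,0,0,0,100],[3.9,-3.4,0.3,0,0,0,100]]]' 60
python3 -m jog '[[[3.9,-3.4,0.3,0,0,0,100],[3.9,-3.4,0.3,0,0,0,100],[3.9,-3.4,0.3,0,0,0,100],[3.9,-3.4,0.3,0,0,0,100],[3.9,-3.4,0.3,0,0,0,100],[3.9,-3.4,0.3,0,0,0,100],[0,0,0,0,0,0.167,100],[0,0,0,0,0,0.167,100]]]'
python3 - <<'E'
from h import *
d=grab('wrist'); cv2.imwrite('pics/w1.png',d['image'][...,::-1]); go([.563,.073,.2],down(np.radians(-88.9))); print(d['pose'].round(3).tolist())
im=d['image'];hsv=cv2.cvtColor(im,cv2.COLOR_RGB2HSV);H,S,V=[hsv[...,i].astype(int) for i in range(3)]
m=((H<5)|(H>174))&(S>150)&(V>60)
n,l,st,c=cv2.connectedComponentsWithStats(m.astype(np.uint8));i=1+np.argmax(st[1:,4]);print(st[i],px2w(d,*c[i],.070))
m=((H>6)&(H<20)&(S>130));n,l,st,c=cv2.connectedComponentsWithStats(m.astype(np.uint8))
for i in range(1,n):
    if st[i,4]>300: print('amb',st[i],c[i],px2w(d,*c[i],.04))
E
```

```text
clock: 1.1
eef_pos: [0.4065, -0.1983, 0.2179]
tcp_rot: [[0.938, 0.345, -0.0], [0.345, -0.938, 0.0], [-0.0, -0.0, -1.0]]
force: [0.1, -0.6, -0.0]
opening: 0.0857
clock: 2.1
eef_pos: [0.5549, 0.0732, 0.1994]
tcp_rot: [[1.0, 0.015, -0.002], [0.015, -1.0, -0.0], [-0.002, 0.0, -1.0]]
force: [0.3, 0.4, 0.3]
opening: 0.0852
delta cm [ 0.81 -0.01 -0.05] w [ 0.0001  0.0015 -0.0131]
[[0.014, 0.951, 0.31, 0.634], [-1.0, 0.013, 0.005, 0.074], [0.001, -0.31, 0.951, 0.33], [0.0, 0.0, 0.0, 1.0]]
[303 171  28  30 738] [0.56001749 0.07405979 0.07      ]
amb [ 128   77  172   37 5720] [214.4722028   95.48758741] [0.63223582 0.16451847 0.04      ]
amb [586 139  54  13 310] [616.63225806 144.76129032] [ 0.59597747 -0.20767458  0.04      ]
amb [552 216  88  25 483] [593.30641822 227.95652174] [ 0.51107732 -0.20859416  0.04      ]
amb [ 367  323   61   24 1253] [396.1556265  334.74940144] [ 0.37862219 -0.01744739  0.04      ]
```

View pics/w1.png

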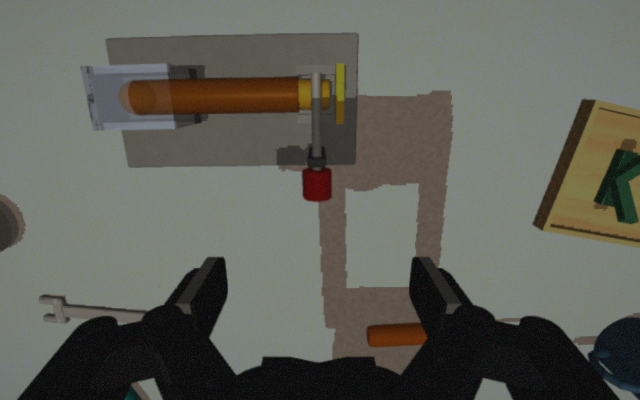

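The wrist view has the knob at (317,184), the tube along (130–335, 95), the hood on the left, and the lip at (340,93). I'll check these with the depth map.

Run:
```python
from h import *
d=dict(np.load('pics/wrist.npz'))
for n,p in dict(knobc=(317,184),knobtop=(317,176),knobbot=(317,192),k_l=(306,184),k_r=(328,184),tube=(230,95),tubecapend=(310,94),tube2=(180,96),lip=(340,93),pl_ul=(108,40),pl_ur=(356,35),pl_lr=(354,163),pl_ll=(130,164),pin=(317,120)).items():
    print(n,px2w(d,*p).round(4))
for u in (190,240,290):
    hs=cv2.cvtColor(d['image'],cv2.COLOR_RGB2HSV)[:,u].astype(int); r=np.where((hs[:,0]<22)&(hs[:,1]>130))[0]; r=r[(r>60)&(r<130)]; print(u,r.min(),r.max(),px2w(d,[u,u],[r.min(),r.max()],.04).mean(0).round(4))
```

```text
knobc [0.5629 0.074  0.0748]
knobtop [0.5694 0.0741 0.0732]
knobbot [0.5557 0.0739 0.074 ]
k_l [0.5611 0.0834 0.0685]
k_r [0.5618 0.0647 0.0702]
tube [0.6328 0.1469 0.0549]
tubecapend [0.6343 0.0808 0.0519]
tube2 [0.6318 0.1891 0.0542]
lip [0.6355 0.0552 0.0425]
pl_ul [0.6823 0.2734 0.005 ]
pl_ur [0.6874 0.0397 0.0061]
pl_lr [0.5664 0.0357 0.0036]
pl_ll [0.563  0.2702 0.0058]
pin [0.6142 0.0747 0.0657]
190 79 113 [0.6315 0.1862 0.04  ]
240 78 112 [0.6326 0.1421 0.04  ]
290 78 111 [0.6335 0.0985 0.04  ]
```

```bash
python3 -m jog '[[[0.65,0,4,0,0,0,100],[0,0,4,0,0,0,100],[0,0,4,0,0,0,100],[0,0,2.3,0,0,0,100],[0,0,0,0,0,0,0],[0,0,0,0,0,0,0],[0,0,0,0,0,0,0],[0,0,0,0,0,0,0]]]' 50
```

```text
clock: 3.15
eef_pos: [0.563, 0.0743, 0.0595]
tcp_rot: [[1.0, 0.019, 0.003], [0.019, -1.0, 0.003], [0.003, -0.003, -1.0]]
force: [-1.0, 10.4, 5.1]
opening: 0.0248
```

```bash
python3 -m jog '[[[-1.2,0,0,0,0,0,0],[-1.2,0,0,0,0,0,0],[-1.2,0,0,0,0,0,0],[-1.2,0,0,0,0,0,0],[-0.8,0,0,0,0,0,0],[-0.5,0,0,0,0,0,0],[-0.2,0,0,0,0,0,0],[0,0,0,0,0,0,0]]]'
```

```text
clock: 4.15
eef_pos: [0.5042, 0.0728, 0.0599]
tcp_rot: [[1.0, 0.019, 0.013], [0.019, -1.0, 0.003], [0.013, -0.003, -1.0]]
force: [22.0, 9.4, -16.0]
opening: 0.0245
```

```bash
python3 -m jog '[[[0,0,0,0,0,0,100],[0,0,0,0,0,0,100],[0,0,-3,0,0,0,100],[0,0,-5,0,0,0,100],[0,0,-3,0,0,-0.18,100],[0,0,0,0,0,-0.18,100],[0,0,0,0,0,-0.18,100],[0,0,0,0,0,-0.18,100]]]'
python3 -m jog '[[[0,0,0,0,0,-0.18,100],[0,0,0,0,0,-0.18,100],[0,0,0,0,0,-0.18,100],[0,0,0,0,0,-0.18,100],[0,0,0,0,0,-0.14,100]]]'
python3 - <<'E'
from h import *
R=down(.021); print(state()['joint_pos'].round(2)); go([.6323,.1495,.12],R); go([.6323,.1495,.032],R)
E
```

```text
clock: 5.15
eef_pos: [0.4986, 0.071, 0.1677]
tcp_rot: [[0.735, 0.678, 0.0], [0.678, -0.735, -0.0], [0.0, 0.0, -1.0]]
force: [-0.0, -0.6, 0.2]
opening: 0.0854
clock: 5.78
eef_pos: [0.4986, 0.0711, 0.1676]
tcp_rot: [[-0.033, 0.999, -0.0], [0.999, 0.033, -0.0], [-0.0, -0.0, -1.0]]
force: [0.3, 0.5, 0.4]
opening: 0.085
[ 0.04 -0.08  1.84 -0.    1.38  0.01]
delta cm [ 7.4  13.62  4.75] w [-0.      0.0002  0.0121]
delta cm [ 7.4  13.62 13.55] w [-0.      0.0002  0.0121]
```

```bash
python3 -m jog '[[[2.5,4.5,0,0,0,0.012,100],[2.5,4.5,0,0,0,0,100],[2.4,4.6,1,0,0,0,100],[0,0,0,0,0,0,100]]]'
python3 - <<'E'
from h import *
d=grab('wrist'); cv2.imwrite('pics/w2.png',d['image'][...,::-1]); 
im=d['image'];hsv=cv2.cvtColor(im,cv2.COLOR_RGB2HSV);H,S,V=[hsv[...,i].astype(int) for i in range(3)]
m=((H<5)|(H>174))&(S>150)&(V>50)
n,l,st,c=cv2.connectedComponentsWithStats(m.astype(np.uint8));i=1+np.argmax(st[1:,4]);print(st[i],c[i],px2w(d,*c[i],.070))
m=((H>6)&(H<22)&(S>130));n,l,st,c=cv2.connectedComponentsWithStats(m.astype(np.uint8));i=1+np.argmax(st[1:,4]);print(st[i],c[i])
for v in np.linspace(st[i,1]+5,st[i,1]+st[i,3]-5,6).astype(int):
    r=np.where(l[v]==i)[0];print(v,r.min(),r.max(),px2w(d,[r.min(),r.max()],[v,v],.04).mean(0).round(4), px2w(d,r.mean(),v).round(4))
t=grab('top')['image'];hs=cv2.cvtColor(t,cv2.COLOR_RGB2HSV).astype(int);m=((hs[...,0]<6)|(hs[...,0]>174))&(hs[...,1]>150);m[:150]=0;m[225:]=0;m[:,:290]=0;m[:,350:]=0
v,u=np.where(m);print('top knob',len(u),u.mean() if len(u) else 0,v.mean() if len(u) else 0)
if len(u): print(px2w(dict(np.load('pics/top.npz')),u.mean(),v.mean(),.066))
R=down(.021);go([.6323,.1495,.032],R)
E
```

```text
clock: 6.28
eef_pos: [0.6335, 0.1491, 0.1533]
tcp_rot: [[-0.017, 1.0, -0.005], [1.0, 0.017, -0.001], [-0.001, -0.005, -1.0]]
force: [-0.9, -0.3, -0.3]
opening: 0.0857
[135 275  40  33 962] [152.20790021 290.75467775] [0.50207073 0.07837237 0.07      ]
[  475   124   165   181 23826] [564.03349282 213.33639721]
129 541 628 [0.8375 0.2083 0.04  ] [0.8455 0.2074 0.0302]
163 477 639 [0.8237 0.1813 0.04  ] [0.8065 0.187  0.0692]
197 478 639 [0.8313 0.1531 0.04  ] [0.8095 0.1626 0.0707]
231 477 639 [0.8388 0.1228 0.04  ] [0.8156 0.1358 0.0701]
265 477 633 [0.8446 0.09   0.04  ] [0.8225 0.1073 0.0702]
300 507 548 [0.8264 0.0538 0.04  ] [0.8036 0.0746 0.0691]
top knob 0 0 0
delta cm [ 1.700e-01 -1.000e-02  1.242e+01] w [-0.0023  0.0006 -0.0045]
```

View pics/w2.png

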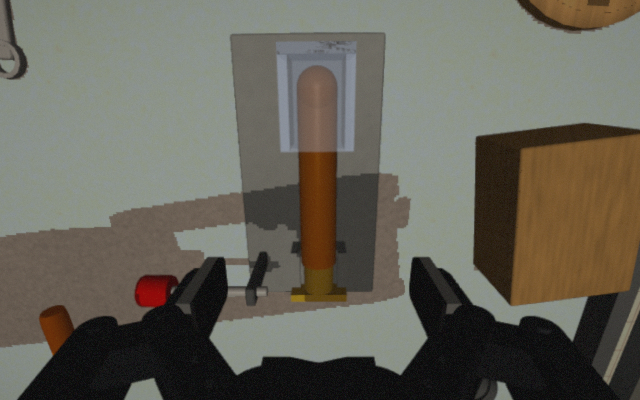

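The keeper is out: the knob is at (152,291), about 59 mm from home, and the pin tip is back at the post (265,291). The tube lies centred between the fingers, so I descend and grip.

```bash
python3 -m jog '[[[0.15,0,4,0,0,-0.004,100],[0,0,4,0,0,0,100],[0,0,3,0,0,0,100],[0,0,1.4,0,0,0,100],[0,0,0,0,0,0,20],[0,0,0,0,0,0,0],[0,0,0,0,0,0,0],[0,0,0,0,0,0,0]]]' 40
```

```text
clock: 7.38
eef_pos: [0.6344, 0.1496, 0.0353]
tcp_rot: [[-0.02, 1.0, 0.003], [1.0, 0.02, 0.0], [0.0, 0.003, -1.0]]
force: [-1.2, -0.9, 5.7]
opening: 0.0287
```

```bash
python3 -m jog '[[[-0.1,0,0,0,0,0,0],[-0.02,0,-0.31,0,-0.0375,0,0],[-0.02,0,-0.31,0,-0.0375,0,0],[-0.02,0,-0.31,0,-0.0375,0,0],[-0.02,0,-0.31,0,-0.0375,0,0],[0,0,0,0,0,0,0],[0,0,0,0,0,0,0]]]'
python3 - <<'E'
from h import *
d=grab('side'); c=cv2.resize(d['image'][150:300,190:320],None,fx=4,fy=4,interpolation=2); cv2.imwrite('pics/s2.png',c[...,::-1])
E
```

```text
clock: 8.25
eef_pos: [0.6336, 0.1486, 0.0461]
tcp_rot: [[-0.02, 1.0, 0.004], [0.989, 0.02, -0.148], [-0.148, 0.001, -0.989]]
force: [-0.4, 2.2, 1.6]
opening: 0.0287
```

View pics/s2.png

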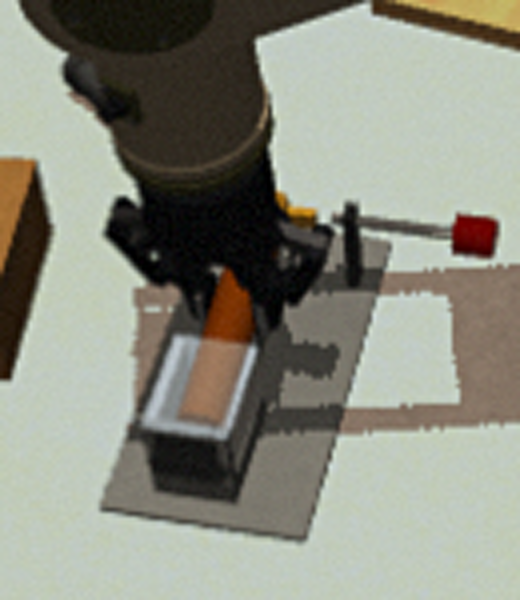

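```bash
python3 -m jog '[[[-0.7,0,-0.05,0,0,0,0],[-1.2,0,0,0,0,0,0],[-1.2,0,0,0,0,0,0],[0,0,0,0,0,0,0]]]'
```

```text
clock: 8.8
eef_pos: [0.6339, 0.1161, 0.0509]
tcp_rot: [[-0.018, 1.0, 0.003], [0.989, 0.018, -0.15], [-0.15, -0.0, -0.989]]
force: [0.2, 0.6, -0.2]
opening: 0.0284
```

```bash
python3 -m jog '[[[-1.5,0,0,0,0,0,0],[-1.8,0,0,0,0,0,0],[-1.8,0,0,0,0,0,0],[-1.2,0,0,0,0,0,0],[-0.4,0,-2.5,0,0,0,0],[-0.5,0,-3.5,0,0,0,0],[-0.4,0,-2.5,0,0.075,0,0],[0,0,0,0,0.075,0,0]]]'
python3 - <<'E'
from h import *
x=np.radians(80.8); R=down(x-np.pi/2); ex=np.array([np.cos(x),np.sin(x),0])
# grip is at bulb x ~-5 -> TCP 5mm toward -tool x of bulb centre
for z in (.15,.045): go(np.array([.547,-.300,z])-.005*ex,R)
d=grab('wrist'); cv2.imwrite('pics/w3.png',d['image'][...,::-1])
E
```

```text
clock: 9.8
eef_pos: [0.6372, 0.0553, 0.1502]
tcp_rot: [[-0.021, 1.0, 0.006], [1.0, 0.021, 0.002], [0.002, 0.006, -1.0]]
force: [-0.7, -0.3, -1.0]
opening: 0.0288
delta cm [-35.83  -9.85  -0.13] w [ 0.0061 -0.0028  0.1813]
delta cm [-35.85  -9.91  10.37] w [ 0.0061 -0.0028  0.1813]
```

View pics/w3.png

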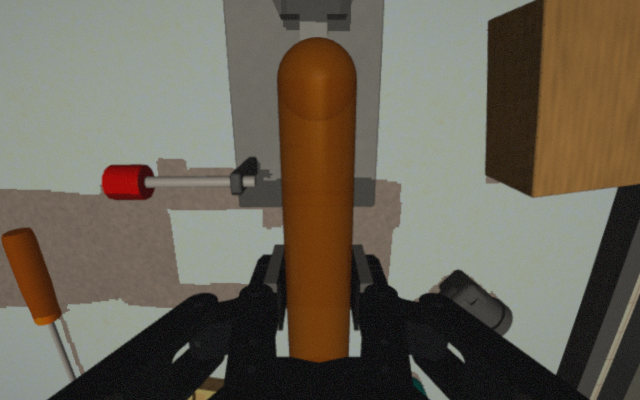

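The bulb is gripped and level. Its round end is at (317,38), the knob is still out at (128,182), and the rack is clear. Next: travel to the tray.

```bash
python3 - <<'E'
from h import *
d=dict(np.load('pics/wrist.npz'));s=state()
print('tip',(px2w(d,317,39,s['eef_pos'][2]+.008)-s['eef_pos']).round(4))
for v in (60,120,200,260): print((px2w(d,317,v)-s['eef_pos']).round(4))
E
python3 -m jog '[[[-3,-0.8,0,0,0,0,0],[-4.8,-1.3,0,0,0,0,0],[-4.8,-1.3,0,0,0,0,0],[-4.8,-1.3,0,0,0,0,0],[-4.8,-1.3,0,0,0,0,0],[-4.8,-1.3,0,0,0,0,0],[-4.8,-1.3,0,0,0,0.09,0],[-3.9,-1.8,0,0.006,0,0.09,0]]]'
python3 -m jog '[[[0,0,0,0,0,0,0]]]'
python3 - <<'E'
from h import *
d=grab('wrist');t=grab('top')
a=d['image'];b=cv2.resize(t['image'][130:250,385:535],None,fx=640/300,fy=640/300)
cv2.imwrite('pics/w4.png',np.vstack([a[:340],b[:,:320] if 0 else cv2.copyMakeBorder(b,0,0,0,640-b.shape[1],0)])[...,::-1])
x=np.radians(80.8); R=down(x-np.pi/2); ex=np.array([np.cos(x),np.sin(x),0]);go(np.array([.547,-.300,.15])-.005*ex,R)
hs=cv2.cvtColor(a,cv2.COLOR_RGB2HSV).astype(int);m=(hs[...,0]>40)&(hs[...,0]<90)&(hs[...,1]>80)
n,l,st,c=cv2.connectedComponentsWithStats(m.astype(np.uint8))
for i in range(1,n):
    if st[i,4]>150: print(st[i],c[i])
E
```

```text
tip [-0.0019  0.0995  0.008 ]
[-0.0017  0.0914  0.0191]
[-0.0014  0.0721  0.0205]
[-0.0008  0.0432  0.0208]
[-0.0004  0.0177  0.0196]
clock: 10.85
eef_pos: [0.5338, -0.3041, 0.1459]
tcp_rot: [[0.163, 0.987, -0.007], [0.987, -0.163, -0.0], [-0.001, -0.007, -1.0]]
force: [-0.1, -0.3, -0.4]
opening: 0.0287
clock: 10.98
eef_pos: [0.5328, -0.3049, 0.1457]
tcp_rot: [[0.164, 0.986, -0.008], [0.986, -0.164, -0.0], [-0.002, -0.008, -1.0]]
force: [-0.3, 0.4, -1.0]
opening: 0.0285
delta cm [-0.09  1.22 -0.43] w [-0.0068  0.0002 -0.    ]
[ 559    0   81  153 6922] [608.21930078  66.6934412 ]
[356 105  39  24 861] [375.04065041 116.26248548]
[353 235  32  35 286] [368.7972028  248.23076923]
```

View pics/w4.png

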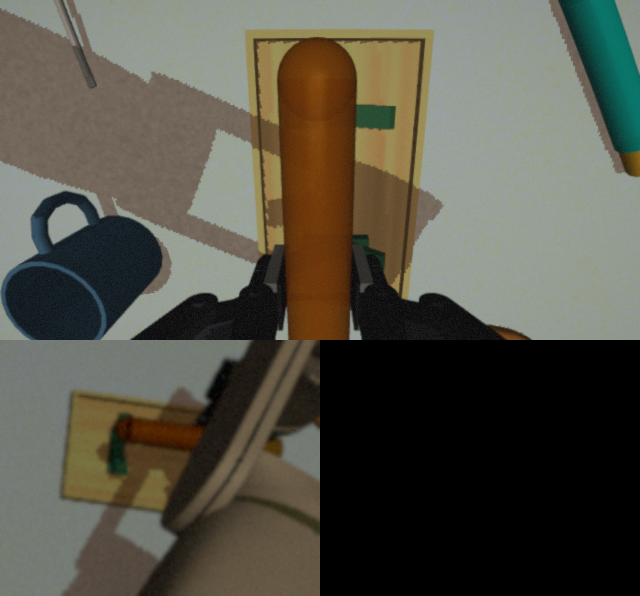

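Run:
```python
from h import *
d=dict(np.load('pics/wrist.npz'));s=state();R=s['tcp_rot']
for n,p,z in [('UL',(247,31),.018),('UR',(433,30),.018),('L2',(259,210),.018),('R2',(418,210),.018),('sad1 end',(395,117),.049),('s1 top',(380,105),.045),('s1 bot',(380,128),.045),('s2end',(384,262),.049)]:
    w=px2w(d,*p,z); print(n,w.round(4),'tool',((w-s['eef_pos'])@R*100).round(2),'depth',px2w(d,*p).round(3))
```

```text
UL [ 0.5005 -0.1736  0.018 ] tool [12.15 -5.31 12.81] depth [ 0.501 -0.174  0.018]
UR [ 0.6358 -0.1954  0.018 ] tool [12.16  8.4  12.72] depth [ 0.635 -0.196  0.02 ]
L2 [ 0.4785 -0.3124  0.018 ] tool [-1.9  -5.26 12.82] depth [ 0.479 -0.312  0.019]
R2 [ 0.6143 -0.3348  0.018 ] tool [-1.94  8.51 12.72] depth [ 0.619 -0.342  0.   ]
sad1 end [ 0.5953 -0.2503  0.049 ] tool [6.1  5.26 9.64] depth [ 0.605 -0.255  0.005]
s1 top [ 0.5866 -0.2408  0.045 ] tool [ 6.89  4.25 10.05] depth [ 0.593 -0.243  0.007]
s1 bot [ 0.5848 -0.2566  0.045 ] tool [ 5.3   4.33 10.05] depth [ 0.585 -0.257  0.044]
s2end [ 0.5762 -0.3621  0.049 ] tool [-5.25  5.16  9.65] depth [ 0.577 -0.366  0.042]
```

```bash
python3 -m jog '[[[-0.55,1.5,1,-0.007,0,0,0],[0,0,3,0,0,0,0],[0,0,3,0,0,0,0],[0,0,2,0,0,0,0],[0,0,1,0,0,0,0],[0,0,0,0,0,0,0],[0,0,0,0,0,0,0]]]'
python3 - <<'E'
from h import *
d=grab('wrist');s=grab('side');cv2.imwrite('pics/w5.png',np.vstack([d['image'],cv2.resize(s['image'][80:180,270:370],(200,200))[:, :, :].repeat(1,0) if 0 else cv2.copyMakeBorder(cv2.resize(s['image'][90:190,270:430],(320,200)),0,0,0,320,0)])[...,::-1])
E
```

```text
clock: 11.95
eef_pos: [0.5496, -0.3103, 0.0476]
tcp_rot: [[0.159, 0.987, 0.003], [0.987, -0.159, -0.002], [-0.001, 0.003, -1.0]]
force: [-0.0, -0.6, -1.1]
opening: 0.0287
```

View pics/w5.png

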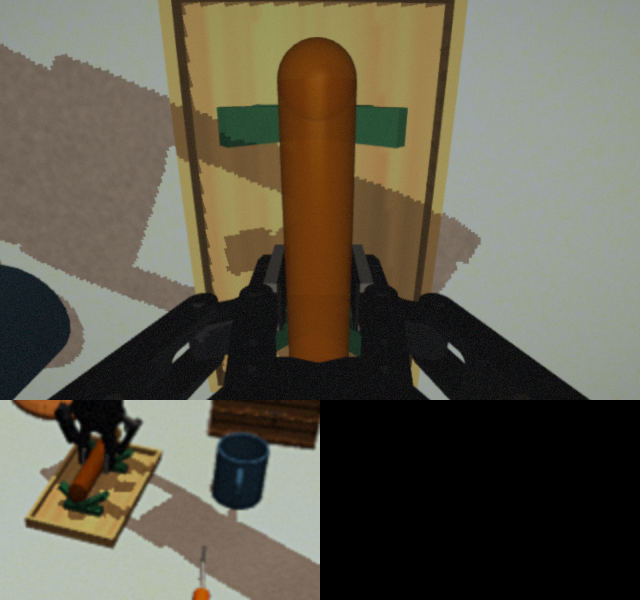

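The saddle arms span 217–406 (middle 311) and the bulb's axis is at 317, so it sits about 2 mm too far along +y. I correct that and lower gently.

```bash
python3 -m jog '[[[0,-0.17,0.4,-0.003,0,0,0],[0,0,0.3,0,0,0,0],[0,0,0.2,0,0,0,0],[0,0,0,0,0,0,0]]]'
python3 -m jog '[[[0,0,0.2,0,0,0,0],[0,0,0,0,0,0,0]]]'
```

```text
clock: 12.55
eef_pos: [0.5469, -0.3094, 0.0368]
tcp_rot: [[0.159, 0.987, 0.003], [0.987, -0.159, -0.001], [0.0, 0.003, -1.0]]
force: [-0.2, -0.2, -1.0]
opening: 0.0287
clock: 12.8
eef_pos: [0.5473, -0.3097, 0.0353]
tcp_rot: [[0.159, 0.987, 0.004], [0.987, -0.159, -0.001], [-0.0, 0.004, -1.0]]
force: [-0.1, -0.3, -0.1]
opening: 0.0289
```

```bash
for i in 1 2; do python3 -m jog '[[[0,0,0.1,0,0,0,0],[0,0,0,0,0,0,0]]]'; done
```

```text
clock: 13.05
eef_pos: [0.5474, -0.3097, 0.0352]
tcp_rot: [[0.159, 0.987, 0.004], [0.987, -0.159, -0.001], [-0.0, 0.005, -1.0]]
force: [-2.7, 2.2, 8.2]
opening: 0.0288
clock: 13.3
eef_pos: [0.5475, -0.3097, 0.0351]
tcp_rot: [[0.159, 0.987, 0.004], [0.987, -0.159, -0.001], [-0.001, 0.005, -1.0]]
force: [-6.3, 4.3, 14.6]
opening: 0.0285
```

```bash
python3 -m jog '[[[0,0,-0.12,0,0,0,0],[0,0,0,0,0,0,42],[0,0,0,0,0,0,60],[0,0,0,0,0,0,80],[0,0,0,0,0,0,80],[0,0,-3,0,0,0,80],[0,0,-4,0,0,0,100],[0,0,-4,0,0,0,100]]]'
python3 - <<'E'
from h import *
d=grab('wrist');t=grab('top');s=state()
cv2.imwrite('pics/w6.png',d['image'][...,::-1])
hs=cv2.cvtColor(d['image'],cv2.COLOR_RGB2HSV).astype(int);H,S,V=hs[...,0],hs[...,1],hs[...,2]
m=(H<14)&(S>150)&(V>50)
n,l,st,c=cv2.connectedComponentsWithStats(m.astype(np.uint8));i=1+np.argmax(st[1:,4]);print(st[i],c[i])
for v in range(st[i,1]+10,st[i,1]+st[i,3]-5,40):
    r=np.where(l[v]==i)[0];print(v,r.min(),r.max(),px2w(d,r.mean(),v).round(4))
v0=st[i,1]; print('tip',px2w(d,np.where(l[v0]==i)[0].mean(),v0,.04))
# move to knob: jaws along rack x
go([.502,.074,.18],down(np.radians(-88.8)))
E
```

```text
clock: 14.3
eef_pos: [0.5464, -0.3093, 0.1452]
tcp_rot: [[0.159, 0.987, 0.003], [0.987, -0.159, -0.001], [0.0, 0.003, -1.0]]
force: [0.4, -0.5, 0.3]
opening: 0.0853
[ 299   67   40  208 4200] [318.99595238 177.30642857]
77 310 335 [ 0.5633 -0.2205  0.0509]
117 299 336 [ 0.5552 -0.2454  0.053 ]
157 300 337 [ 0.5546 -0.2729  0.0548]
197 301 335 [ 0.5479 -0.3021  0.0533]
237 301 335 [ 0.5432 -0.3334  0.0544]
tip [ 0.56320785 -0.21332234  0.04      ]
delta cm [ 37.28 -10.8   -3.22] w [ 0.0135 -0.0052  1.3898]
```

View pics/w6.png

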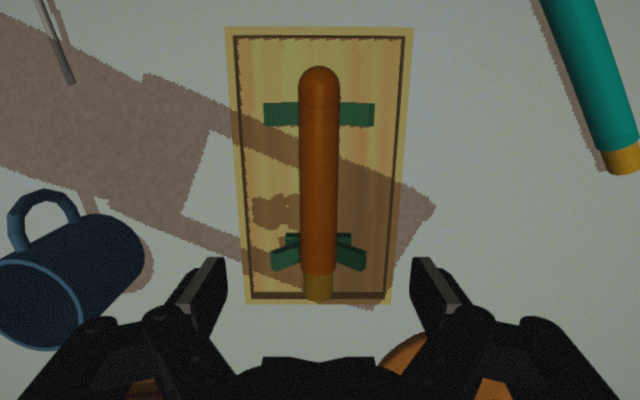

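The bulb is seated in both saddles and centred to within about 3 mm, its tip at (319,67) and its cap at (318,287). Back to the knob.

```bash
python3 -m jog '[[[4.66,-1.35,-0.4,0,0,0,100],[4.66,-1.35,-0.4,0,0,0,100],[4.66,-1.35,-0.4,0,0,0,100],[4.66,-1.35,-0.4,0,0,0,100],[4.66,-1.35,-0.4,0,0,0,100],[4.66,-1.35,-0.4,0,0,0,100],[4.66,-1.35,-0.4,0,0,0,100],[4.66,-1.35,-0.4,0,0,0,100]]]'
python3 -m jog '[[[0,0,0,0,0,0.174,100],[0,0,0,0,0,0.174,100],[0,0,0,0,0,0.174,100],[0,0,0,0,0,0.174,100],[0,0,0,0,0,0.174,100],[0,0,0,0,0,0.174,100],[0,0,0,0,0,0.174,100],[0,0,0,0,0,0.174,100]]]'
python3 - <<'E'
from h import *
d=grab('wrist');hs=cv2.cvtColor(d['image'],cv2.COLOR_RGB2HSV).astype(int);H,S,V=hs[...,0],hs[...,1],hs[...,2]
m=((H<5)|(H>174))&(S>150)&(V>60)
n,l,st,c=cv2.connectedComponentsWithStats(m.astype(np.uint8));i=1+np.argmax(st[1:,4]);print(st[i],c[i],px2w(d,*c[i],.070),px2w(d,*c[i]))
go(np.r_[px2w(d,*c[i])[:2],.055],down(np.radians(-88.8)))
E
```

```text
clock: 15.4
eef_pos: [0.4988, 0.0773, 0.1756]
tcp_rot: [[0.159, 0.987, 0.004], [0.987, -0.159, -0.001], [-0.0, 0.004, -1.0]]
force: [0.2, -0.1, 0.6]
opening: 0.0856
clock: 16.4
eef_pos: [0.4991, 0.0758, 0.1753]
tcp_rot: [[1.0, 0.013, 0.003], [0.013, -1.0, -0.001], [0.003, 0.001, -1.0]]
force: [0.4, 0.9, -0.4]
opening: 0.0853
[307 183  30  32 829] [321.89626055 198.51025332] [0.5013154  0.07257096 0.07      ] [0.50261125 0.07264548 0.07402268]
delta cm [ 0.31  0.3  12.03] w [ 0.001  -0.0033 -0.0167]
```

```bash
python3 -m jog '[[[0.25,0.3,4,0,-0.003,-0.008,100],[0,0,4,0,0,0,100],[0,0,3,0,0,0,100],[0,0,1,0,0,0,100],[0,0,0,0,0,0,0],[0,0,0,0,0,0,0],[0,0,0,0,0,0,0],[0,0,0,0,0,0,0]]]' 50
python3 -m jog '[[[1.2,0,0,0,0,0,0],[1.2,0,0,0,0,0,0],[1.2,0,0,0,0,0,0],[1.2,0,0,0,0,0,0],[0.7,0,0,0,0,0,0],[0.3,0,0,0,0,0,0],[0.3,0,0,0,0,0,0],[0,0,0,0,0,0,0]]]'
```

```text
clock: 17.45
eef_pos: [0.5031, 0.073, 0.0573]
tcp_rot: [[1.0, 0.027, 0.003], [0.027, -1.0, -0.001], [0.003, 0.001, -1.0]]
force: [-1.4, 0.7, 4.7]
opening: 0.0242
clock: 18.45
eef_pos: [0.5632, 0.0745, 0.0572]
tcp_rot: [[1.0, 0.027, 0.001], [0.027, -1.0, -0.001], [0.001, 0.001, -1.0]]
force: [-6.8, 0.2, 8.9]
opening: 0.0242
```

```bash
python3 -m jog '[[[0.2,0,0,0,0,0,0],[0.1,0,0,0,0,0,0],[0,0,0,0,0,0,0]]]'
```

```text
clock: 18.82
eef_pos: [0.5633, 0.0745, 0.057]
tcp_rot: [[1.0, 0.027, -0.005], [0.027, -1.0, -0.001], [-0.006, 0.001, -1.0]]
force: [-22.0, -0.4, 22.1]
opening: 0.0248
```

Against the stop. Release, lift straight up and back off, then check.

```bash
python3 -m jog '[[[-0.3,0,0,0,0,0,0],[0,0,0,0,0,0,100],[0,0,0,0,0,0,100],[0,0,0,0,0,0,100],[0,0,-4,0,0,0,100],[0,0,-5,0,0,0,100],[0,0,-5,0,0,0,100],[0,0,0,0,0,0,100]]]'
python3 - <<'E'
from h import *
d=grab('wrist');hs=cv2.cvtColor(d['image'],cv2.COLOR_RGB2HSV).astype(int);H,S,V=hs[...,0],hs[...,1],hs[...,2]
m=((H<5)|(H>174))&(S>150)&(V>60)
n,l,st,c=cv2.connectedComponentsWithStats(m.astype(np.uint8));i=1+np.argmax(st[1:,4]);print(st[i],c[i],px2w(d,*c[i],.070),px2w(d,*c[i]))
s=grab('side')
cv2.imwrite('pics/f.png',np.vstack([cv2.resize(d['image'],(480,300)),cv2.resize(s['image'],(480,300))])[...,::-1])
E
```

```text
clock: 19.82
eef_pos: [0.5662, 0.0747, 0.2017]
tcp_rot: [[1.0, 0.027, 0.011], [0.027, -1.0, -0.001], [0.011, 0.001, -1.0]]
force: [0.1, 0.4, -1.0]
opening: 0.0855
[305 184  27  29 711] [318.15752461 197.94655415] [0.56133431 0.07414484 0.07      ] [0.56246167 0.07418181 0.07360969]
```

View pics/f.png

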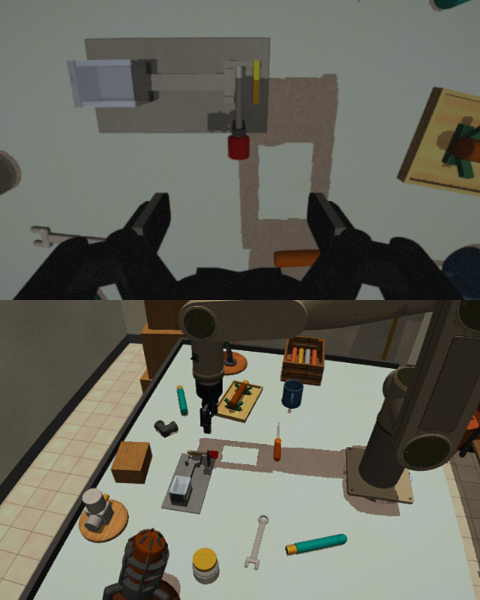

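```bash
python3 -c "
from cell import *
print(sign_off())"
```

```text
the job is handed in; nothing more can be done
None
```

The job is handed in at about 20 s on the robot's clock, with every step done in the order asked; no verdict was reported.

- **Keeper out:** I pulled the red knob about 60 mm, to its stop at 22 N.
- **Bulb moved:** I tilted the amber bulb's cap end up 0.15 rad over the lip and drew it about 90 mm endwise from under the hood. I then lowered it into the saddles until they carried it, with 15 N showing at the wrist, before opening the fingers.
- **Keeper home:** I pushed the knob back about 60 mm, to its stop at 22 N.

**Last checks:**
- **Bulb:** it lies in both saddles, with its centre within about 3 mm of the tray's.
- **Knob:** it reads x 0.5625 m by depth, against 0.5629 m before the job, and the pin lies across the rack again.
- **Other things:** the bystanders look unmoved by eye in the side view; I did not measure them.
- **Gripper:** it is open and clear above the rack.

**Disagreements:**
- The plaque's centre in the images was about 8 mm off the tube's axis, so I worked from the tube and knob directly.
- The top and wrist cameras differed by a few millimetres on the tray; I used the wrist view.

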